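# Send the locked tube-rack carriage to the reader

### The arm

A 6-joint arm with a two-finger parallel gripper is mounted at the origin on the work surface. World frame = base frame: x ahead of the robot, y to its left, z up, the work surface at z = 0. Lengths are in mm, angles in degrees, forces in N, time in s.
With the tool pointing down it reaches from about 350 to 850 mm from the base axis. Payload 8.1 kg.
Tool frame: the origin (TCP) lies at the centre of the arm's flange, where the gripper is bolted on; the fingertips stand 173 mm ahead of it and the grasp point (between the pads) lies 155 mm ahead of it; z points along the fingers, y is the line along which they close (so a half turn about z gives the same grasp; the last joint's range is limited). The gripper opens to 85 mm and grips with 20 to 120 N. Pads are 22 mm wide; open, the fingers measure 114 mm over their backs; the gripper's body (76 mm by 85 mm) begins 54 mm behind the grasp point. The pads swing forward as they close: fully open they stand 13 mm farther back than shut.
Start: joints at [61.169, 7.471, 85.268, -0, 87.261, -4.893], TCP at [243.431, 548.405, 404.692] pointing down, gripper open.
Joint ranges: [-169.43, 169.43], [-51.17, 129.36], [1.28, 143.12], [-76.62, 256.62], [0, 156.53], [-152.29, 152.29]. Speed limits (degrees/s): [136.94, 136.94, 159.86, 180, 180, 180].

### API

Orientations are given as [roll, pitch, yaw] about the fixed x, y, z axes, in that order (R = Rz(yaw) Ry(pitch) Rx(roll)).
In Python, from bench import * gives the robot as it stands.
- The arm moves only by the shell command python3 -m jog 'ROWS' [FORCE]. ROWS is text: rows parted by semicolons, each of 7 numbers parted by spaces: the shift along the tool's x, y, z scaled (see below), then the turn, a rotation vector about the tool's x, y, z scaled (see below), then the closure, from -1 (fully open) to 1 (shut). In form: tx ty tz wx wy wz hand; .... A call has 1 to 5 rows; each row shifts and turns the commanded pose from where the row before left it, along the tool's axes as they then stand; what a row does not reach is not made up. The controller multiplies each number of a shift by 0.1 m and each number of a turn by 60 degrees. A row lasts 1/8 s, in which the tool goes at most 62.5 mm and 10.7 degrees, less where a joint would pass 70% of its speed; a pose out of reach is approached as far as the arm can. A call with a number of a shift or a turn outside -1 to 1 is refused whole. A call with a gripper value outside its range is refused whole. The fingers move at their own pace and stop on an object; FORCE is the grip in N (left out, the last holds). Time passes only in rows, so rows that do not move let the fingers close. It gives the time, the measured TCP pose, the force, the opening and the grip force at its end, in the units of the state.
- sense(): the state, without advancing time (a new reading comes with each control period).
- snapshot(name): name is "side" or "top"; returns a dict with "img" (400x640x3 uint8, red, green, blue), "fx", "fy", "cx", "cy" (pixels), "dist" ([k1, k2, p1, p2, k3] as OpenCV has them; the pictures are not rectified), "extrinsics" (4x4, takes a point from camera to world coordinates). Camera axes: x right, y down, z forward; pixel columns grow to the right and rows downward; lengths in mm; the calibration is good to about 2 mm. A picture is of the moment at which its call begins. There is no depth.
- hand_in(): hands the job in; it is judged then, once.
The state is a dict: "time": time; "joint_pos": joint angles; "qd": joint speeds; "joint_efforts": joint torques, N m; "tool_pos": TCP position; "tcp_rot": TCP orientation; "ft_force": force on the tool from outside, world axes, zero at the start; "wrist_torque": the same for the moment, N m; "finger_gap": finger opening in mm; "grip_force": force on a finger pad.
Only numpy, scipy, OpenCV 4.12 (cv2) and the standard library are available. Lean on these libraries where they do the work, as an engineer would, in place of code of your own. Each camera call takes 0.05 s, during which the arm holds its last target. There are 200 camera calls.

### The job

The tube-rack carriage on the bench slide is locked by a spring button on its deck, behind the upright push plate. Press the button down with the fingertips and keep it down all the way while you push the carriage along the rail until it is fully against its end stop in front of the reader box; then let the button spring up so that the carriage is locked there, and move clear. Leave the empty rack, the bottle and the beaker where they stand.

Things in the scene. Friction and masses are not known exactly. Their poses are not given: they have to be found in the camera images.
- slide_unit: Fixed slide: aluminium base plate 130 x 470 x 12 mm on the bench with two rails, an end stop (bar 90 mm wide, top at z = 68 mm) and right behind it a white reader box 100 x 55 mm, 127 mm high. Origin at bench level under the rails' centre line; z up, y along the rails the way the carriage is to slide (towards stop and reader), x across.
- lock_bar (a point): Middle of the top of the fixed lock bar (12 mm wide, 188 mm long, top 58 mm above the bench), which runs along the rails on their +x side, 51 mm from the centre line. Notches in its underside every 20 mm, the last at the end stop, take the steel tooth of the button: with the button up the carriage is blocked both ways (3 mm play); let up on the way, it locks again.
- carriage (a joint): Travel of the carriage along the slide's +y, in m: 0 at the start, 0.140 at the end stop. Aluminium deck 75 x 195 mm, its top 34 mm above the bench, with the button, the push plate and, 78 to 161 mm ahead (+y) of the button's centre, a fixed steel rack with capped tubes up to 114 mm above the bench. Unlocked it slides with about 2 to 4 N and stays where it is left.
- lock_button (a joint): How far the button is pressed, in m: 0 up, 0.008 fully down (about 5 N, starting from 1.5 N); the tooth is free of the notches beyond 0.006. It springs back up when let go in line with a notch.
- button_top (a point): Centre of the top face of the lock button, moving with it: black plastic block 44 mm (x of slide_unit) by 34 mm (y), top 66 mm above the bench when up, 58 mm when down. It lies on the rails' centre line (x = 0 of slide_unit) and travels with the carriage from y = -140 mm to y = 0.
- push_plate (a point): Middle of the top edge of the push plate, on its face to the button: upright aluminium plate on the carriage, 56 mm wide (x), 8 mm thick (y), top 96 mm above the bench. The face looks to -y, 23 mm from the button's centre; fingertips standing on the button push against it when they move to +y.
- stop_face (a point): Centre of the end stop's face towards the carriage (40 mm above the bench); the carriage's front edge (+y) meets it at the end of the travel.
- spare_rack: Loose empty steel tube rack, 56 x 82 mm, 50 mm high, standing on the bench beside the slide; origin under its centre. Leave alone.
- reagent_bottle: Loose amber bottle, 52 mm diameter, 110 mm high, on the bench beside the slide; origin under its centre. Leave alone.
- beaker: Loose glass beaker, 64 mm diameter at the rim, 75 mm high, on the bench beside the slide; origin under its centre. Leave alone.

How it is judged:
By the outcome, as a careful person would: the job done as asked, in the order asked, and still so for the second after the job is handed in, with the robot touching nothing.
It also fails if it takes over 32 s, if anything falls off the work surface, if the arm or the gripper's body presses on something with over 40 N, if the wrist force passes 120 N, or if a joint passes its speed limit or range.

## Working session

There is one attempt and no reset: what is moved stays moved. The work goes in short steps, Python scripts to look and compute and a shell command to move; the robot and the scene stay as the last step left them, time stands still between calls to the robot, and variables do not carry over. Pictures are saved under pics/ and viewed, at most 10 in all, crops included, and the job is handed in when it is done.

```bash
mkdir -p pics
python3 - <<'E'
from bench import *
import cv2,numpy as np
for n in("side","top"):
    s=snapshot(n); cv2.imwrite(f"pics/{n}0.png",s["img"][:,:,::-1]); print(n,s["fx"],s["fy"],s["cx"],s["cy"],s["dist"]); print(np.round(s["extrinsics"],3).tolist())
st=sense(); print(st)
E
```

```text
side 443.22974101916225 443.22974101916225 319.76576654095777 197.40256003302898 [-0.0063808  0.         0.         0.         0.       ]
[[-0.983, -0.108, 0.151, 449.479], [-0.185, 0.506, -0.842, 871.397], [0.015, -0.856, -0.517, 534.668], [0.0, 0.0, 0.0, 1.0]]
top 376.7119772706062 376.7119772706062 319.71658545122585 201.46352358341744 [-0.02778411  0.          0.          0.          0.        ]
[[0.014, -0.981, 0.193, 427.589], [-1.0, -0.015, -0.002, 126.603], [0.005, -0.193, -0.981, 782.576], [0.0, 0.0, 0.0, 1.0]]
{'time': 0.1, 'joint_pos': array([ 6.11690182e+01,  7.51264120e+00,  8.53241195e+01, -1.57150234e-03,
        8.72619299e+01, -4.89235306e+00]), 'qd': array([-0.0084499 , -0.07414246, -0.08133793, -0.01502481, -0.02775061,
        0.07004531]), 'joint_efforts': array([ 2.05156968e-03, -5.70943451e+01, -5.01947844e+01, -7.50628573e-07,
        7.87786092e-03,  4.91083517e-05]), 'tool_pos': array([243.33089011, 548.21396038, 403.71933747]), 'tcp_rot': array([-1.79901535e+02, -6.85286196e-03,  1.56061442e+02]), 'ft_force': array([ 0.07267503,  0.14029036, -0.55059269]), 'wrist_torque': array([-0.0046127 ,  0.0395885 , -0.03629968]), 'grip_force': 0.0, 'finger_gap': 85.3645467160893}
```

View pics/top0.png

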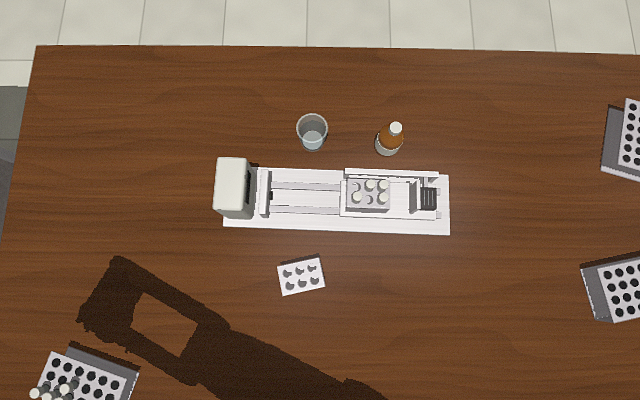

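View pics/side0.png

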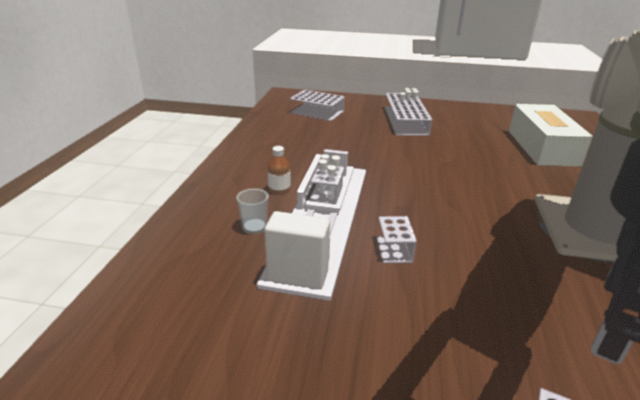

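The top view shows the slide running along the image row (+y world = left). The reader is at (233,187), the black button at about (429,198), the push plate at about (413,195) and the base plate's right end at (450,175)–(449,235). The side view shows the same layout, with the button partly hidden. The beaker and bottle are on the far side, and the empty rack is on the near side at (301,276).

```bash
cat > h.py <<'E'
from bench import *
import cv2,numpy as np
def ray(s,uv,z):
    K=np.array([[s["fx"],0,s["cx"]],[0,s["fy"],s["cy"]],[0,0,1.]])
    p=cv2.undistortPoints(np.array(uv,float).reshape(-1,1,2),K,np.array(s["dist"])).reshape(-1,2)
    E=np.array(s["extrinsics"]); d=np.c_[p,np.ones(len(p))]@E[:3,:3].T; o=E[:3,3]
    return o+d*((z-o[2])/d[:,2])[:,None]
E
python3 - <<'E'
from h import *
s=snapshot("top"); im=s["img"]; g=im.max(2)
# button: dark neutral blob near (429,198)
m=np.zeros(g.shape,np.uint8); m[180:218,415:445]=(g[180:218,415:445]<90)
n,l,st,c=cv2.connectedComponentsWithStats(m)
for i in range(1,n):
    if st[i,4]>20:
        b=cv2.minAreaRect(np.argwhere(l==i)[:,::-1].astype(np.float32)); print("blob",st[i],c[i],b); print(np.round(ray(s,cv2.boxPoints(b),66),1).tolist(), np.round(ray(s,[c[i]],66),1))
# base plate: bright neutral
w=((im.min(2)>150)&(im.max(2).astype(int)-im.min(2)<40)).astype(np.uint8); w[:150]=0; w[245:]=0; w[:,:200]=0; w[:,470:]=0
# lower (near) long edge at z=12: last bright row per column
cols=np.arange(265,440,5); rows=[np.nonzero(w[:,k])[0].max()+.5 for k in cols]
P=ray(s,np.c_[cols,rows],12); f=np.polyfit(P[:,1],P[:,0],1); print("near edge x=f(y)",f,"deg",np.degrees(np.arctan(f[0])),"res",np.std(P[:,0]-np.polyval(f,P[:,1])))
rr=np.arange(185,230,5); cc=[np.nonzero(w[k])[0].max()+.5 for k in rr]; Q=ray(s,np.c_[cc,rr],12); q=np.polyfit(Q[:,0],Q[:,1],1); print("right end y=f(x)",q,np.round(Q[[0,-1]],1).tolist())
crop=cv2.resize(im[150:245,330:460],None,fx=6,fy=6,interpolation=cv2.INTER_CUBIC); cv2.imwrite("pics/crop1.png",crop[:,:,::-1])
E
```

```text
blob [419 187  17  24 280] [427.79285714 198.325     ] ((427.77935791015625, 198.36764526367188), (15.876175880432129, 22.548770904541016), 4.39870548248291)
[[556.8, -67.4, 66.0], [601.6, -72.5, 66.0], [599.6, -103.6, 66.0], [554.8, -98.2, 66.0]] [[578.2 -85.4  66. ]]
near edge x=f(y) [2.56790241e-02 5.16770925e+02] deg 1.470976431039323 res 0.6117472716678595
right end y=f(x) [-1.93809873e-02 -1.34197372e+02] [[618.9, -146.7, 12.0], [533.8, -144.3, 12.0]]
```

View pics/crop1.png

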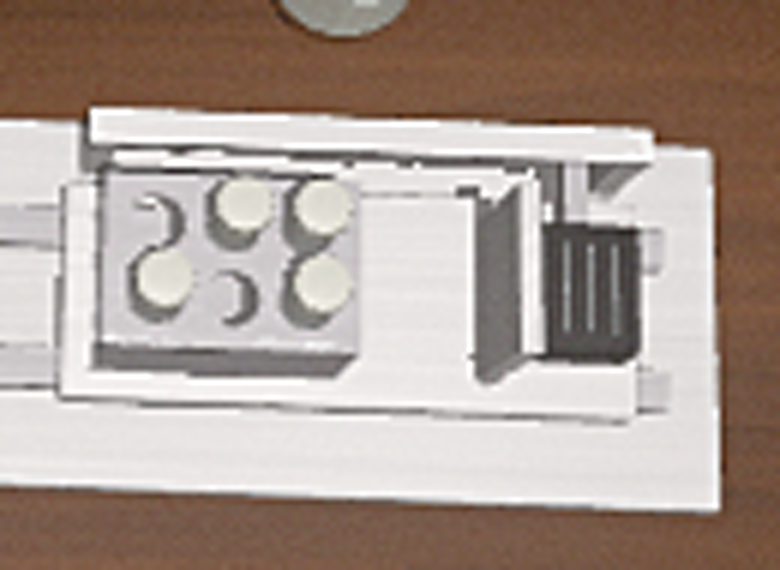

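The crop shows the black button at crop (543–640, 225–362), which is image centre (428.6,198.9), just right of the push plate. Cast onto z=66 that gives about (579,-87), with a size of about 45 x 31+ mm, matching the button. The near edge of the base plate plus 65 mm gives x=579.6, which agrees. The slide is turned -1.5°, so +y of the slide is (0.026,1) in the world.

Next I travel above everything with the fingers shutting, then turn by +67.5° about tool z.

```bash
R='-0.377 -0.296 0 0 0 0 1'
python3 -m jog '-0.377 -0.296 0 0 0 0 1; -0.377 -0.296 0 0 0 0 1; -0.377 -0.296 0 0 0 0 1; -0.377 -0.296 0 0 0 0 1; -0.377 -0.296 0 0 0 0 1' 40
python3 -m jog '-0.377 -0.296 0 0 0 0 1; -0.377 -0.296 0 0 0 0 1; -0.377 -0.296 0 0 0 0 1; -0.377 -0.296 0 0 0 0 1; -0.377 -0.296 0 0 0 0 1'
python3 -m jog '-0.377 -0.296 0 0 0 0 1; -0.377 -0.296 0 0 0 0 1; -0.377 -0.296 0 0 0 0 1; -0.377 -0.296 0 0 0 0 1; -0.377 -0.296 0 0 0 0 1'
python3 -m jog '0 0 0 0 0 0.16 1; 0 0 0 0 0 0.16 1; 0 0 0 0 0 0.16 1; 0 0 0 0 0 0.16 1; 0 0 0 0 0 0.16 1'
python3 -m jog '0 0 0 0 0 0.16 1; 0 0 0 0 0 0.16 1; 0 0 0 0 0 0 1'
```

```text
time: 0.78
tool_pos: [356.1, 335.2, 404.5]
tcp_rot: [-180.0, -0.0, 156.1]
ft_force: [0.3, 0.6, 0.2]
finger_gap: -0.1
grip_force: 0.0
time: 1.4
tool_pos: [468.3, 123.4, 404.6]
tcp_rot: [180.0, -0.0, 156.1]
ft_force: [0.5, 0.0, 0.6]
finger_gap: -0.1
grip_force: 0.0
time: 2.02
tool_pos: [580.6, -88.4, 404.4]
tcp_rot: [180.0, -0.0, 156.1]
ft_force: [-0.1, -0.2, 0.7]
finger_gap: 0.3
grip_force: 0.0
time: 2.65
tool_pos: [580.0, -86.9, 404.2]
tcp_rot: [-180.0, -0.0, 107.7]
ft_force: [0.3, -0.8, -0.1]
finger_gap: 0.3
grip_force: 0.0
time: 3.02
tool_pos: [580.1, -86.8, 404.3]
tcp_rot: [-180.0, -0.0, 88.9]
ft_force: [-0.4, -0.2, -0.1]
finger_gap: -0.1
grip_force: 0.0
```

```bash
python3 -m jog '-0.03 0 0.4 0 0 0 1; 0 0 0.4 0 0 0 1; 0 0 0.4 0 0 0 1; 0 0 0.2 0 0 0 1; 0 0 0 0 0 0 1'
python3 - <<'E'
from h import *
a=snapshot("top")["img"][140:245,360:470]; b=snapshot("side")["img"][120:260,260:400]
a=cv2.resize(a,(400,382),interpolation=cv2.INTER_CUBIC); b=cv2.resize(b,(382,382),interpolation=cv2.INTER_CUBIC)
cv2.imwrite("pics/c2.png",np.hstack([a,b])[:,:,::-1])
E
```

```text
time: 3.65
tool_pos: [579.4, -89.7, 263.2]
tcp_rot: [-179.8, -0.0, 89.0]
ft_force: [-0.2, -0.4, -0.6]
finger_gap: -0.3
grip_force: 0.0
```

View pics/c2.png

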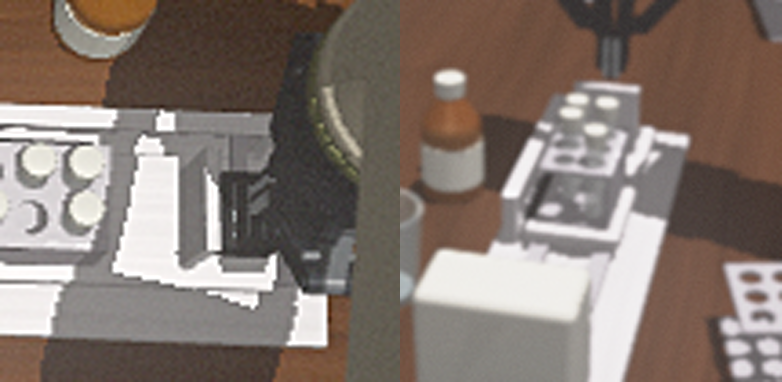

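The left half (top view) shows the gripper over the button, with the fingertips at crop (255,210) between the plate and the rear edge. The right half (side view) shows the fingers at (612,60), just behind the middle of the push plate at (607,88), so they are aligned. Now I go down slowly, watching the force.

```bash
python3 -m jog '0 0 0.15 0 0 0 1; 0 0 0.05 0 0 0 1; 0 0 0 0 0 0 1'
python3 -m jog '0 0 0.05 0 0 0 1; 0 0 0.03 0 0 0 1; 0 0 0 0 0 0 1'
python3 -m jog '0 0 0.03 0 0 0 1; 0 0 0 0 0 0 1'
```

```text
time: 4.12
tool_pos: [579.8, -89.8, 244.1]
tcp_rot: [-179.9, -0.0, 88.9]
ft_force: [0.8, -0.5, 0.1]
finger_gap: 0.2
grip_force: 0.0
time: 4.5
tool_pos: [580.3, -89.9, 236.9]
tcp_rot: [180.0, 0.0, 88.9]
ft_force: [0.8, -0.9, 2.3]
finger_gap: -0.0
grip_force: 1.2
time: 4.75
tool_pos: [580.3, -89.9, 234.0]
tcp_rot: [179.9, 0.0, 88.9]
ft_force: [0.6, -0.4, 3.0]
finger_gap: -0.3
grip_force: 1.8
```

```bash
python3 -m jog '0 0 0.025 0 0 0 1; 0 0 0 0 0 0 1'
python3 -m jog '0 0 0.01 0 0 0 1; 0 0 0 0 0 0 1'
python3 -m jog '0 0 0.01 0 0 0 1; 0 0 0 0 0 0 1'
```

```text
time: 5.0
tool_pos: [580.3, -89.9, 231.5]
tcp_rot: [180.0, 0.0, 88.9]
ft_force: [1.6, -0.5, 4.3]
finger_gap: -0.1
grip_force: 2.3
time: 5.25
tool_pos: [580.5, -90.0, 231.4]
tcp_rot: [179.9, 0.0, 88.9]
ft_force: [-0.9, -0.2, 10.6]
finger_gap: -0.2
grip_force: 5.4
time: 5.5
tool_pos: [580.6, -90.0, 231.2]
tcp_rot: [179.9, 0.0, 88.9]
ft_force: [-4.7, 0.4, 17.4]
finger_gap: 0.2
grip_force: 8.5
```

The button is bottomed (TCP z 231.2, 17 N), so I push along the rail.

```bash
python3 -m jog '0.04 0 0 0 0 0 1; 0.06 0 0 0 0 0 1; 0.06 0 0 0 0 0 1; 0.06 0 0 0 0 0 1'
python3 -m jog '0.06 0.001 0 0 0 0 1; 0.06 0 0 0 0 0 1; 0.06 0.001 0 0 0 0 1; 0.06 0 0 0 0 0 1'
```

```text
time: 6.0
tool_pos: [581.1, -68.3, 231.3]
tcp_rot: [179.9, 0.1, 88.9]
ft_force: [-5.5, -2.7, 15.9]
finger_gap: 0.4
grip_force: 8.1
time: 6.5
tool_pos: [581.7, -44.2, 231.2]
tcp_rot: [179.9, 0.1, 88.9]
ft_force: [-4.5, -2.2, 16.3]
finger_gap: -0.0
grip_force: 8.2
```

```bash
python3 -m jog '0.07 0.001 0 0 0 0 1; 0.07 0 0 0 0 0 1; 0.07 0.001 0 0 0 0 1; 0.07 0 0 0 0 0 1; 0.07 0 0 0 0 0 1'
python3 -m jog '0.07 0.001 0 0 0 0 1; 0.07 0 0 0 0 0 1; 0.07 0.001 0 0 0 0 1; 0.07 0 0 0 0 0 1; 0.07 0 0 0 0 0 1'
python3 -m jog '0.03 0 0 0 0 0 1; 0.03 0 0 0 0 0 1; 0.03 0 0 0 0 0 1'
python3 - <<'E'
from h import *
a=snapshot("top")["img"][140:245,210:460]
cv2.imwrite("pics/c3.png",cv2.resize(a,None,fx=3.2,fy=3.2,interpolation=cv2.INTER_CUBIC)[:,:,::-1])
E
```

```text
time: 7.12
tool_pos: [582.7, -9.1, 231.2]
tcp_rot: [179.9, 0.1, 88.9]
ft_force: [-5.4, -2.3, 15.7]
finger_gap: 0.2
grip_force: 8.3
time: 7.75
tool_pos: [583.6, 26.0, 231.2]
tcp_rot: [179.9, 0.0, 88.9]
ft_force: [-4.5, -1.9, 16.9]
finger_gap: 0.1
grip_force: 8.3
time: 8.12
tool_pos: [583.8, 34.9, 231.2]
tcp_rot: [179.9, 0.0, 88.9]
ft_force: [-4.2, -1.5, 15.9]
finger_gap: 0.1
grip_force: 8.2
```

View pics/c3.png

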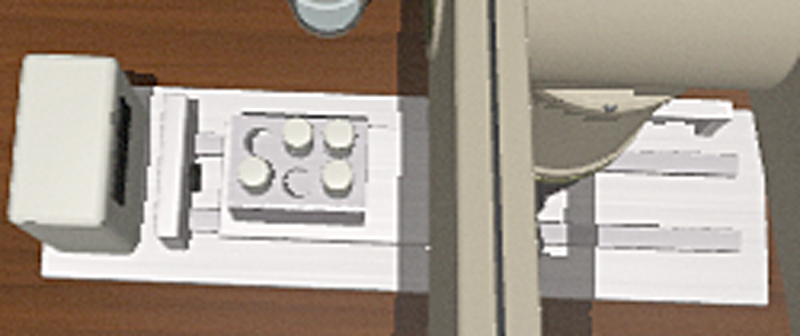

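The picture shows the rack carriage with its front edge at crop x≈220 and the stop face at ≈192. That leaves about 16 mm, which agrees with the TCP having gone 125 of 140 mm. I continue gently to the stop.

```bash
python3 -m jog '0.03 0 0 0 0 0 1; 0.03 0 0 0 0 0 1; 0.03 0 0 0 0 0 1; 0.03 0 0 0 0 0 1'
python3 -m jog '0.02 0 0 0 0 0 1; 0.02 0 0 0 0 0 1; 0 0 0 0 0 0 1'
python3 -m jog '0.02 0 0 0 0 0 1; 0.02 0 0 0 0 0 1; 0 0 0 0 0 0 1'
```

```text
time: 8.68
tool_pos: [584.1, 46.9, 231.2]
tcp_rot: [179.9, 0.0, 88.9]
ft_force: [-4.5, -1.4, 16.4]
finger_gap: -0.0
grip_force: 8.1
time: 9.05
tool_pos: [584.2, 50.5, 231.2]
tcp_rot: [179.9, 0.1, 88.9]
ft_force: [-3.8, -3.6, 16.5]
finger_gap: 0.1
grip_force: 8.1
time: 9.43
tool_pos: [584.4, 53.3, 231.2]
tcp_rot: [179.8, 0.2, 88.8]
ft_force: [-3.4, -10.4, 16.0]
finger_gap: -0.2
grip_force: 7.7
```

```bash
python3 -m jog '0.02 0 0 0 0 0 1; 0.01 0 0 0 0 0 1; 0 0 0 0 0 0 1'
python3 - <<'E'
from h import *
a=snapshot("top")["img"][140:245,210:460]
cv2.imwrite("pics/c4.png",cv2.resize(a,None,fx=3.2,fy=3.2,interpolation=cv2.INTER_CUBIC)[:,:,::-1])
E
```

```text
time: 9.8
tool_pos: [584.7, 56.2, 231.2]
tcp_rot: [179.8, 0.2, 88.8]
ft_force: [-2.3, -11.8, 13.9]
finger_gap: 0.3
grip_force: 7.1
```

View pics/c4.png

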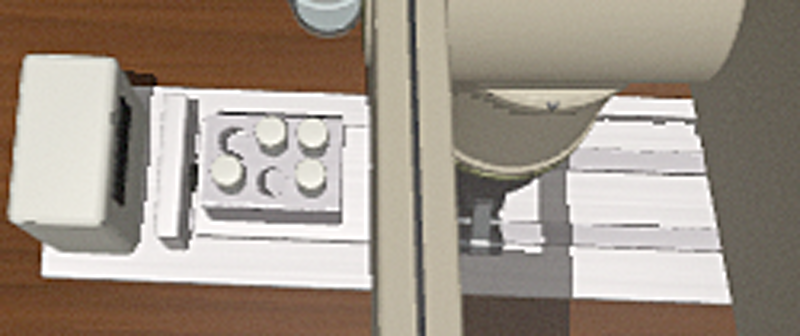

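The carriage front (crop x≈196) is now at the stop bar. The push force levelled off at 12 N with the tips slipping on the button, so the carriage is on the stop. I release straight up.

```bash
python3 -m jog '0 0 -0.03 0 0 0 1; 0 0 -0.06 0 0 0 1; 0 0 -0.08 0 0 0 1; 0 0 0 0 0 0 1'
python3 -m jog '0 0 -0.3 0 0 0 1; 0 0 -0.45 0 0 0 1; 0 0 -0.45 0 0 0 1; 0 0 -0.3 0 0 0 1; 0 0 0 0 0 0 1'
python3 -m jog '-0.45 0 0 0 0 0 1; -0.45 0 0 0 0 0 1; -0.45 0 0 0 0 0 1; -0.45 0 0 0 0 0 1; -0.45 0 0 0 0 0 1'
python3 -m jog '-0.45 0 0 0 0 0 1; -0.2 0 0 0 0 0 1; 0 0 0 0 0 0 1'
python3 - <<'E'
from h import *
s=snapshot("top"); a=s["img"][140:245,210:460]
cv2.imwrite("pics/c5.png",cv2.resize(a,None,fx=3.2,fy=3.2,interpolation=cv2.INTER_CUBIC)[:,:,::-1])
E
```

```text
time: 10.35
tool_pos: [583.6, 58.4, 246.5]
tcp_rot: [180.0, -0.0, 88.9]
ft_force: [0.1, -0.1, 0.7]
finger_gap: -0.0
grip_force: 0.0
time: 10.98
tool_pos: [584.2, 58.4, 399.1]
tcp_rot: [179.7, -0.0, 88.9]
ft_force: [1.0, 0.2, -0.8]
finger_gap: 0.3
grip_force: 0.0
time: 11.6
tool_pos: [578.6, -167.9, 393.8]
tcp_rot: [-179.8, -0.1, 88.9]
ft_force: [-0.2, 0.2, -0.2]
finger_gap: 0.1
grip_force: 0.0
time: 11.98
tool_pos: [577.5, -232.6, 394.5]
tcp_rot: [-179.9, -0.1, 88.8]
ft_force: [-0.0, 0.4, 1.1]
finger_gap: 0.0
grip_force: 0.0
```

View pics/c5.png

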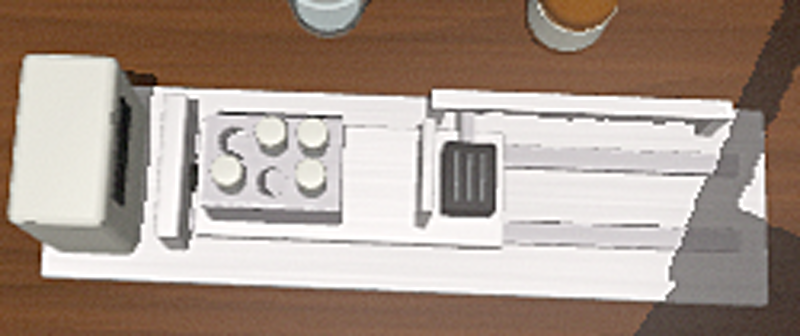

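The carriage stands against the stop (front edge at crop ≈196). The button shows at crop (441–497, 140–217). I check that it is up and how far it travelled.

Run:
```python
from h import *
s=snapshot("top"); g=s["img"].max(2)
m=np.zeros(g.shape,np.uint8); m[180:212,344:369]=g[180:212,344:369]<90
n,l,st,c=cv2.connectedComponentsWithStats(m); i=1+st[1:,4].argmax()
b=cv2.minAreaRect(np.argwhere(l==i)[:,::-1].astype(np.float32)); print(st[i],b)
for z in(58,66):
    P=ray(s,cv2.boxPoints(b),z); print(z,P.mean(0).round(1),np.linalg.norm(P-np.roll(P,1,0),axis=1).round(1))
P=ray(s,[[210+435/3.2,140+165/3.2],[210+419/3.2,140+165/3.2]],96); print("plate top edges",P.round(1).tolist())
P=ray(s,[[210+502/3.2,140+200/3.2]],34); print("deck rear",P.round(1).tolist())
P=ray(s,[[210+636.5/6*0+330-210+638/6,150+390/6]],34); print("deck rear at start",P.round(1).tolist())
```

```text
[348 184  17  24 169] ((356.0, 195.5), (23.0, 16.0), 90.0)
58 [583.5  53.9  58. ] [46.3 31.7 46.3 31.3]
66 [581.8  54.7  66. ] [45.8 31.4 45.8 31. ]
plate top edges [[582.4, 76.5, 96.0], [582.3, 85.8, 96.0]]
deck rear [[574.4, 29.5, 34.0]]
deck rear at start [[550.7, -110.8, 34.0]]
```

Travel is 140.1 mm by the button and 140.3 mm by the deck edge. The button's x at z=66 (581.8) matches the "up" height, where 58 would give 583.5. The button is up and locked at the stop, and the arm is clear.

```bash
python3 -c "
from bench import *
print(hand_in())"
```

```text
the job is handed in; nothing more can be done
None
```

I pushed the carriage the full 140 mm to its end stop with the button held down, let the button spring up to lock it there, moved the arm clear without touching the empty rack, bottle or beaker, and handed the job in at about 12 s.

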